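Make up a cylinder service kit in the nested kit tray

ROBOT

A 6-joint arm with a two-finger parallel gripper is mounted at the origin on a cart in front of the work surface, level with it; the furniture and walls round the work are solid. World frame = base frame: x ahead of the robot, y to its left, z up, the work surface at z = 0. Lengths are in m, angles in rad, forces in N, time in s.
With the tool pointing down it reaches from about 0.25 to 0.8 m from the base axis. Payload 8.5 kg.
Tool frame: the origin (TCP) lies at the very end of the fingers, on their centre line; the grasp point (between the pads) lies 19 mm behind it (bot.grip_depth is the distance from the TCP to the grasp point, in m); z points along the fingers, y is the direction in which the jaws open and shut (so a half turn about z gives the same grasp; the last joint's range is limited). The gripper opens to 85 mm and grips with 20 to 120 N. Pads are 22 mm wide; open, the fingers measure 114 mm over their backs; the gripper's body (76 mm by 85 mm) begins 54 mm behind the grasp point. The pads swing forward as they close: fully open they stand 13 mm farther back than shut.
Start: joints at [0, 0.238, -0.013, 1.319, 0, 1.571], TCP at [0.525, -0, 0.231] pointing down, gripper open.
Joint ranges: [-2.66, 2.66], [-1.03, 1.9], [-1.14, 1.46], [-1.82, 2.27], [-1.45, 1.34], [-3.14, 3.14]. Speed limits (rad/s): [2.22, 2.22, 2.79, 3.14, 3.14, 3.14].

INTERFACE

Orientations are given as a 3x3 rotation matrix whose columns are the frame's x, y, z axes.
In Python, from station import bot gives the robot as it stands. Calls block until the motion is done:
- bot.move_to(position, orientation): joint-space move of the TCP to a pose.
- bot.move_l(position, frame=None, v=0.15, stop_force=None): straight line of the TCP; frame=None keeps the orientation; v is the mean speed in m/s. With stop_force (N) it stops when the force on the tool has changed by that much, and returns True; else False.
- bot.set_joints(angles): joint-space move.
- bot.set_gripper(opening, f_grip=None): finger opening in m; f_grip is the grip in N (None keeps the last); returns when the fingers have stopped.
- bot.sleep(seconds).
- bot.inverse_kinematics(position, orientation): joint angles nearest the present ones, or None.
- bot.capture(name): name is "scene" or "side" or "wrist"; returns the picture (384x512x3 uint8, blue, green, red); there is no depth.
- bot.camera_params(name): a dict with "mtx" (3x3 intrinsics, pixels), "k1" (the pictures are not rectified: a ray, as slopes to the right and down, at radius r is drawn at 1 + k1 r^2 times it, then the intrinsics apply), "R" (3x3) and "t" (3): a world point X has camera coordinates R X + t; the wrist camera has in their place "T_tool_cam" (4x4, takes a point from camera to tool coordinates, whose origin is the TCP and whose axes are the flange's). Camera axes: x right, y down, z forward; pixel columns grow to the right and rows downward; lengths in m; the calibration is good to about 2 mm. A picture is of the moment at which its call begins: read the wrist's pose just before it. camera_params takes no time and is no camera call.
A pose or a line that the arm cannot do raises bot.Unreachable and nothing moves.
- bot.sign_off(): hands the job in, once; it reports no verdict.
Trained networks look in the newest picture that a camera, given by its name, has taken for a name from the list of things; names that differ only in an ending like _2 or _b are one class to them, and where a whole thing is asked for, a point or a joint stands for the part that bears it (a point fixed in the world has none). Each returns a list of dicts, best first, with "conf" (0 to 1); they miss things now and then, are a little off and sometimes report something else, mostly with a low value. They report only what shows in the picture. A call takes as long as a camera call. They do not tell look-alikes from the thing itself.
- bot.search_frame(camera, name): "box" ([left, top, width, height] in pixels, round what is visible of it).
- bot.masks_of(camera, name): "pixels" (384x512 bool, what is visible of it) and "box" ([left, top, width, height] in pixels, round what is visible of it).
- bot.place_of(camera, name): "point" ([column, row] in pixels: a listed point, or the origin of a listed thing).
Readings, each from a call of its own:
- bot.get_time(): time.
- bot.get_joint_positions(): joint angles.
- bot.get_dq(): joint speeds.
- bot.get_effort(): joint torques, N m.
- bot.get_eef_pos(): TCP position.
- bot.get_eef_rot(): TCP orientation.
- bot.get_ft_force(): force on the tool from outside, world axes, zero at the start.
- bot.get_wrist_torque(): the same for the moment, N m.
- bot.get_opening(): finger opening in m.
Only numpy, scipy, OpenCV 4.12 (cv2) and the standard library are available. Lean on these libraries where they do the work, as an engineer would, in place of code of your own. Each camera call takes 0.05 s, during which the arm holds its last target. There are 200 camera calls.

TASK

Make up the service kit for one air cylinder in the kit tray: set the shorter piston rod, the end cap, the piston and the straight air fitting each into the nest made for it, seated fully down and upright as it stood on the bench (boss side of the cap up). Set the parts down rather than dropping them, and leave the longer rod and the elbow fitting where they are.

Things in the scene. Friction and masses are not known exactly. Their poses are not given: they have to be found in the camera images.
- rod_short: The shorter of the two chromed piston rods: lying, 16 mm diameter, 128 mm long along its y axis, its last 18 mm at the -y end a thinner thread. Origin: mid-length, on its underside (on the bench at the start); z up. 0.2 kg. Either end may point either way in the nest.
- rod_long: The look-alike: the longer piston rod, 16 mm diameter, 148 mm long along its y axis, same thread at the -y end. Origin: mid-length, on its underside. Too long for the nest; it stays where it lies.
- end_cap: Machined square aluminium end cap: flange 56 x 56 mm (sides along its x and y), 12 mm thick, with a low round boss on top to 18 mm. Origin: centre of its underside; z up. 0.11 kg.
- piston: Flat round piston with a black seal round its rim: 39 mm diameter, 14 mm high. Origin: centre of its underside; z up. 0.05 kg.
- fitting_straight: Straight push-in air fitting standing on its brass hexagon: 42 mm tall, straight up; foot about 14 mm wide up to 14 mm height, black body about 15.5 mm wide from 23 to 39 mm height (grip it there), blue ring on top. Origin: centre of its foot; z up. 0.03 kg.
- fitting_elbow: The look-alike: elbow push-in fitting with its blue ring facing sideways, 24 x 15 mm, 30 mm tall, standing on a brass hexagon. Origin: about the centre of its underside. It stays where it stands.
- nest_rod: Rod nest, grey plastic, base 60 x 160 mm: two U saddles (floor 20 mm, walls 32 mm above the origin, 30 mm between walls) centred 40 mm either side of the middle along its y, 22 mm long, open between them for the fingers; end stops 140 mm apart, 32 mm high. The rod lies along y. Fixed in the kit tray. Origin: centre of its underside, 4 mm over the bench.
- nest_cap: Cap nest, grey plastic plate 84 x 84 x 8 mm with four L-shaped corner locators to 18 mm height enclosing a 70 mm square, sides along its x and y, each side open for 48 mm in the middle for fingers. The cap rests 8 mm above the origin, sides parallel. Fixed in the kit tray. Origin: centre of its underside, 4 mm over the bench.
- nest_piston: Piston nest, grey plastic block 84 x 84 x 16 mm with one wide round counterbore, 54 mm across, 6 mm deep (floor 10 mm above the origin); a seated piston stands 8 mm proud. Fixed in the kit tray. Origin: centre of its underside, 4 mm over the bench. The tray is aluminium, 190 x 284 mm, rim 17 mm high; it stays put.
- nest_fitting: Fitting nest, grey plastic plate 84 x 84 x 6 mm with a raised 54 mm square boss to 20 mm height, bored 28 mm across, 10 mm deep (floor 10 mm above the origin). Fixed in the kit tray. Origin: centre of its underside, 4 mm over the bench. Cap, piston and fitting nests stand in a row 90 mm apart, in any order; the rod nest lies 100 mm nearer the robot.
Mind the look-alikes: they are no part of the job. Leave any purple or turquoise look-alike of the end_cap alone.

How it is judged:
By the outcome, as a careful person would: the job done as asked, in the order asked, and still so for the second after the job is handed in, with the robot touching nothing.
It also fails if it takes over 109 s, if anything falls off the work surface, if the arm or the gripper's body presses on something with over 40 N, if the wrist force passes 120 N, or if a joint passes its speed limit or range.

## Working session

There is one attempt and no reset: what is moved stays moved. The work goes in short steps, each a Python script; the robot and the scene stay as the last script left them, time stands still between calls to the robot, and variables do not carry over. Pictures are saved under pics/ and viewed, about 12 in all and at most 16, crops included, and the job is handed in when it is done.

```bash
ls; mkdir -p pics
python3 - <<'E'
from station import bot
import cv2
for c in ("scene","side","wrist"):
    im=bot.capture(c); cv2.imwrite(f"pics/{c}0.png",im)
    p=bot.camera_params(c); print(c,{k:(v.round(3).tolist() if hasattr(v,'round') else v) for k,v in p.items()})
    for n in "rod_short rod_long end_cap piston fitting_straight fitting_elbow nest_rod nest_cap nest_piston nest_fitting".split():
        print(n,[(d['conf'],[int(x) for x in d['point']]) for d in bot.place_of(c,n)][:4])
a=cv2.hconcat([cv2.imread("pics/scene0.png"),cv2.imread("pics/side0.png")])
print(bot.get_time())
E
```

```text
pics
scene {'mtx': [[409.875, 0.0, 251.91], [0.0, 409.875, 185.407], [0.0, 0.0, 1.0]], 'k1': -0.08598268486494798, 'R': [[0.846, -0.533, -0.016], [-0.386, -0.591, -0.708], [0.368, 0.605, -0.706]], 't': [-0.344, 0.275, 1.532]}
rod_short [(0.72, [343, 271]), (0.62, [265, 167])]
rod_long [(0.53, [264, 168])]
end_cap [(0.61, [223, 146]), (0.61, [197, 172]), (0.59, [194, 143])]
piston [(0.4, [238, 186]), (0.3, [224, 146])]
fitting_straight [(0.4, [220, 172]), (0.34, [295, 205]), (0.21, [264, 167])]
fitting_elbow [(0.67, [240, 187]), (0.5, [240, 159])]
nest_rod [(0.84, [292, 229])]
nest_cap [(0.64, [308, 218])]
nest_piston [(0.74, [241, 162]), (0.58, [325, 234])]
nest_fitting [(0.88, [294, 206])]
side {'mtx': [[402.366, 0.0, 256.606], [0.0, 402.366, 190.273], [0.0, 0.0, 1.0]], 'k1': -0.057328796269034275, 'R': [[-0.987, -0.161, 0.022], [-0.107, 0.543, -0.833], [0.122, -0.824, -0.553]], 't': [0.53, 0.029, 1.566]}
rod_short [(0.57, [268, 138])]
rod_long [(0.6, [230, 207])]
end_cap [(0.88, [259, 325]), (0.73, [300, 249]), (0.56, [267, 292])]
piston [(0.43, [277, 207])]
fitting_straight [(0.52, [248, 163]), (0.37, [274, 233])]
fitting_elbow [(0.46, [236, 228])]
nest_rod [(0.7, [268, 163])]
nest_cap [(0.5, [248, 162])]
nest_piston [(0.49, [247, 155])]
nest_fitting [(0.69, [244, 173])]
wrist {'mtx': [[306.783, 0.0, 258.588], [0.0, 306.783, 187.185], [0.0, 0.0, 1.0]], 'k1': -0.041359948796694225, 'T_tool_cam': [[-0.0, -0.945, -0.328, 0.085], [1.0, -0.0, -0.0, -0.001], [0.0, -0.328, 0.945, -0.142], [0.0, 0.0, 0.0, 1.0]]}
rod_short [(0.25, [312, 306])]
rod_long []
end_cap []
piston []
fitting_straight []
fitting_elbow []
nest_rod [(0.76, [238, 260])]
nest_cap [(0.84, [308, 260])]
nest_piston [(0.8, [310, 303])]
nest_fitting [(0.89, [307, 197])]
1.65
```

View pics/scene0.png

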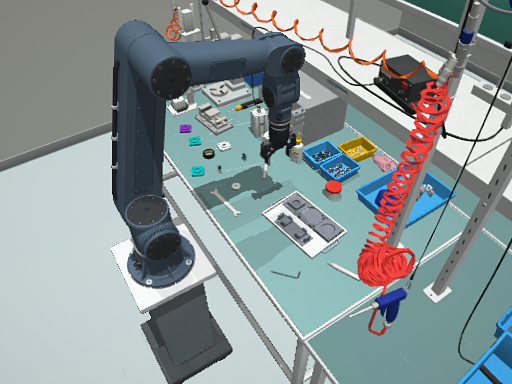

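View pics/side0.png

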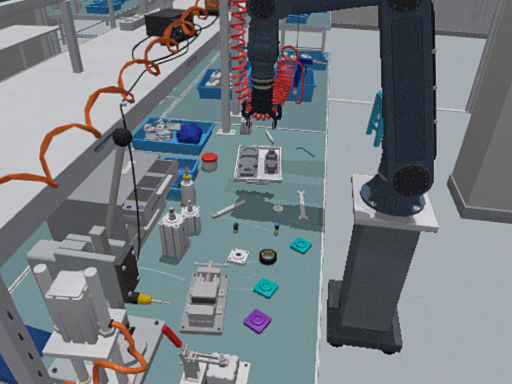

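View pics/wrist0.png

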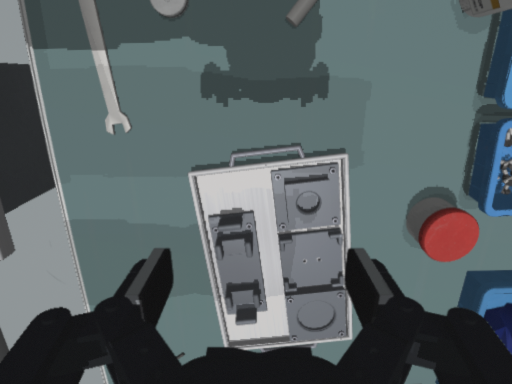

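The side picture shows:
- The tray at (260,163) and the white cap at (238,256), with teal and purple look-alikes at (301,245), (265,288) and (257,321).
- The piston at (268,257).
- Fittings at (236,228) and (276,230).
- Rods at (229,208) and (268,137).

In the wrist picture the tray nests run fitting, cap, piston from top to bottom.

```bash
cat > h.py <<'E'
from station import bot
import numpy as np, cv2
def cam(c):
    p=bot.camera_params(c)
    if c=="wrist":
        T=np.eye(4);T[:3,:3]=bot.get_eef_rot();T[:3,3]=bot.get_eef_pos()
        W=np.linalg.inv(T@np.asarray(p["T_tool_cam"])); R,t=W[:3,:3],W[:3,3]
    else: R,t=np.asarray(p["R"]),np.asarray(p["t"])
    return np.asarray(p["mtx"]),p["k1"],R,t
def unproj(cm,uv,z):
    K,k1,R,t=cm
    n=cv2.undistortPoints(np.array(uv,float).reshape(-1,1,2),K,np.array([k1,0,0,0.])).reshape(-1,2)
    d=np.c_[n,np.ones(len(n))]@R; o=-R.T@t
    return o+d*((z-o[2])/d[:,2])[:,None]
def proj(cm,X):
    K,k1,R,t=cm
    return cv2.projectPoints(np.array(X,float).reshape(-1,1,3),cv2.Rodrigues(R)[0],t,K,np.array([k1,0,0,0.]))[0].reshape(-1,2)
def down(a):  # tool pointing down, jaws (y) along angle a in world xy
    y=np.array([np.cos(a),np.sin(a),0]); z=np.array([0,0,-1.]); return np.c_[np.cross(y,z),y,z]
def shot(c,n):
    cm=cam(c); im=bot.capture(c); cv2.imwrite(f"pics/{n}.png",im); return cm,im
E
python3 - <<'E'
from h import *
print(bot.get_eef_rot().round(2))
s=cam("side")
for n,uv in dict(cap=(238,256),piston=(268,257),fitA=(236,232),fitB=(276,234),rodA=(229,208),rodAe1=(214,216),rodAe2=(244,201),rodB=(270,137),rodBe1=(266,132),rodBe2=(274,142),teal=(301,245),tray=(260,163)).items(): print(n,unproj(s,uv,.008).round(3)[0])
s=cam("scene")
for n,uv in dict(cap=(224,146),piston=(208,154),fitA=(243,159),fitB=(220,171),rodB=(345,271),e1=(330,263),e2=(360,280)).items(): print(n,unproj(s,uv,.008).round(3)[0])
w=cam("wrist")
for n,uv in dict(nf=(307,200),nc=(312,258),np=(316,314),nr=(238,262)).items(): print(n,unproj(w,uv,.016).round(3)[0])
a=cv2.resize(cv2.imread("pics/side0.png")[185:285,190:320],None,fx=4,fy=4,interpolation=2)
b=cv2.resize(cv2.imread("pics/scene0.png")[245:295,310:380],None,fx=4,fy=4,interpolation=2)
o=np.zeros((600,520,3),np.uint8);o[:400]=a;o[400:600,:280]=b
cv2.imwrite("pics/c1.png",o)
E
```

```text
[[-0.  1. -0.]
 [ 1.  0.  0.]
 [ 0. -0. -1.]]
cap [0.524 0.443 0.008]
piston [0.431 0.43  0.008]
fitA [0.554 0.329 0.008]
fitB [0.42  0.314 0.008]
rodA [0.607 0.199 0.008]
rodAe1 [0.649 0.256 0.008]
rodAe2 [0.561 0.145 0.008]
rodB [ 0.538 -0.414  0.008]
rodBe1 [ 0.566 -0.466  0.008]
rodBe2 [ 0.512 -0.364  0.008]
teal [0.332 0.354 0.008]
tray [ 0.547 -0.151  0.008]
cap [0.522 0.437 0.008]
piston [0.429 0.427 0.008]
fitA [0.55  0.305 0.008]
fitB [0.419 0.292 0.008]
rodB [ 0.54  -0.421  0.008]
e1 [ 0.516 -0.364  0.008]
e2 [ 0.559 -0.479  0.008]
nf [ 0.584 -0.056  0.016]
nc [ 0.596 -0.14   0.016]
np [ 0.607 -0.234  0.016]
nr [ 0.496 -0.146  0.016]
```

View pics/c1.png

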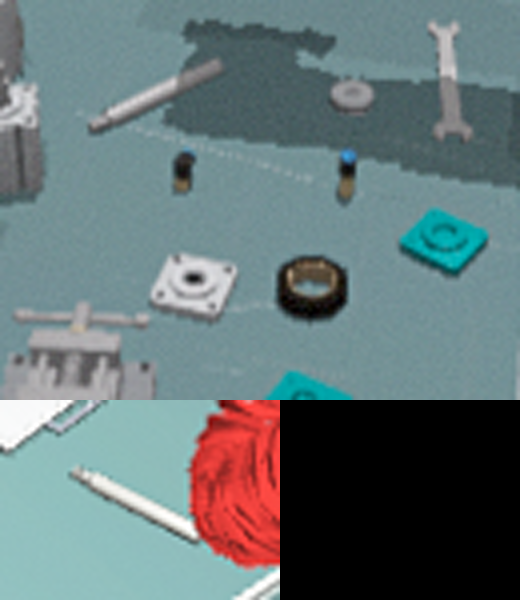

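Run:
```python
from h import *
P="rod_short end_cap piston fitting_straight".split()
N="rod_short nest_rod nest_cap nest_piston nest_fitting".split()
for pos,names,f in (((.5,-.2,.25),N,"w1"),((.48,.33,.25),P,"w2")):
    bot.move_to(pos,down(0)); bot.sleep(.3)
    cm,im=shot("wrist",f); np.save(f"{f}.npy",np.array(cm,dtype=object),allow_pickle=True)
    for n in names:
        print(n,[(d['conf'],[int(x) for x in d['point']],unproj(cm,[d['point']],0.0)[0,:2].round(3)) for d in bot.place_of("wrist",n)][:5])
print(bot.get_time())
```

```text
rod_short [(0.76, [282, 284], array([ 0.535, -0.408]))]
nest_rod [(0.82, [257, 116], array([ 0.498, -0.156]))]
nest_cap [(0.79, [337, 110], array([ 0.597, -0.148])), (0.18, [285, 287], array([ 0.541, -0.413]))]
nest_piston [(0.79, [336, 177], array([ 0.603, -0.236]))]
nest_fitting [(0.74, [334, 28], array([ 0.587, -0.055]))]
rod_short []
end_cap [(0.97, [294, 56], array([0.522, 0.442])), (0.69, [143, 133], array([0.332, 0.352]))]
piston [(0.8, [225, 256], array([0.43, 0.17]))]
fitting_straight [(0.67, [212, 169], array([0.418, 0.304]))]
5.5417
```

View pics/w1.png

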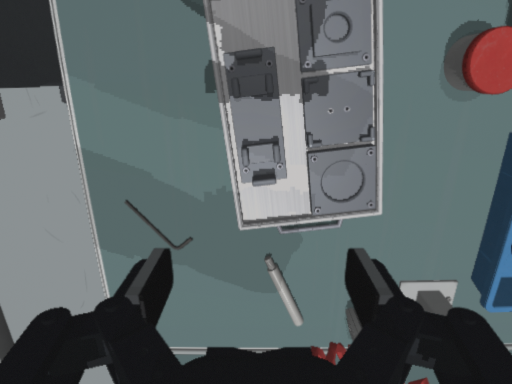

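View pics/w2.png

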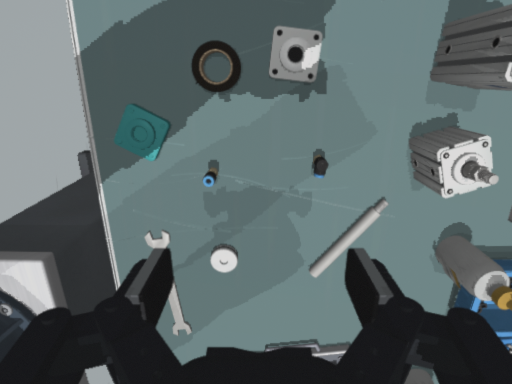

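Rod candidates: A runs (313,273)-(384,201) in w2, and B runs (268,258)-(299,325) in w1. Piston candidates: the black ring at (216,66) and the grey disc at (225,260). I'll measure both pairs and look at an enlarged crop.

Run:
```python
from h import *
w1=np.load("w1.npy",allow_pickle=True);w2=np.load("w2.npy",allow_pickle=True)
def L(cm,a,b,z): 
    p=unproj(cm,[a,b],z); print(p.round(3).tolist(),np.linalg.norm(p[1]-p[0]).round(4))
L(w1,(268,258),(299,325),.008); L(w2,(312,274),(385,200),.008)
print("ring");L(w2,(192,66),(241,66),.014);L(w2,(216,41),(216,92),.007)
print("disc");L(w2,(211,261),(238,260),.01);L(w2,(224,247),(224,272),.01)
print("cap");L(w2,(272,26),(322,33),.012);L(w2,(272,26),(269,78),.012)
im=cv2.imread("pics/w2.png");i1=cv2.imread("pics/w1.png")
r=lambda x:cv2.resize(x,(400,300),interpolation=2)
o=np.vstack([np.hstack([r(im[20:110,180:300]),r(im[225:285,180:260])]),np.hstack([r(im[140:200,190:270]),r(i1[250:340,240:360])])])
cv2.imwrite("pics/c2.png",o)
for n in ("rod_short","rod_long","piston","fitting_elbow"):
    print(n,[(d['conf'],d['box']) for d in bot.search_frame("wrist",n)])
```

```text
[[0.513, -0.356, 0.008], [0.564, -0.479, 0.008]] 0.1332
[[0.558, 0.145, 0.008], [0.65, 0.262, 0.008]] 0.1493
ring
[[0.402, 0.431, 0.014], [0.459, 0.431, 0.014]] 0.0567
[[0.43, 0.459, 0.007], [0.428, 0.402, 0.007]] 0.0567
disc
[[0.41, 0.169, 0.01], [0.449, 0.171, 0.01]] 0.0391
[[0.43, 0.192, 0.01], [0.428, 0.15, 0.01]] 0.0418
cap
[[0.494, 0.473, 0.012], [0.551, 0.466, 0.012]] 0.0569
[[0.494, 0.473, 0.012], [0.491, 0.418, 0.012]] 0.0556
rod_short []
rod_long [(0.79, [310.6, 205.0, 77.3, 73.0]), (0.72, [269.3, 26.0, 49.7, 56.4])]
piston [(0.67, [210.8, 245.9, 28.9, 24.7])]
fitting_elbow [(0.66, [309.8, 151.8, 16.8, 27.6]), (0.59, [268.1, 28.6, 53.0, 54.4])]
```

View pics/c2.png

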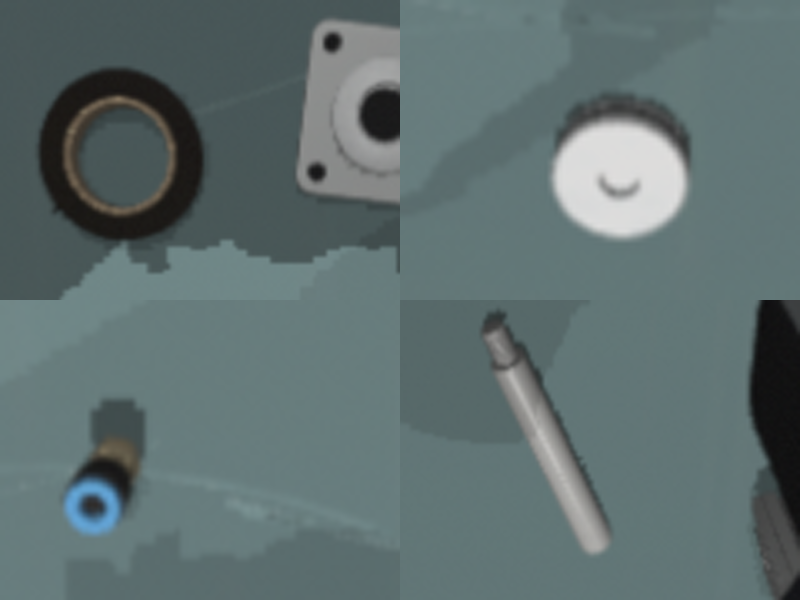

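The black ring measures 57 mm, so it is tape. The grey disc measures 39 mm, so it is the piston. Rod B is about 130 mm and rod A about 149 mm, so B is the short one. The straight fitting has its ring on top at (209,179). Next I'll compute the poses, check coil clearance and handle the rod.

```bash
cat >> h.py <<'E'
YAW=None
def fmove(p,a,alt=True):
    "joint move, choosing the jaw half-turn with the smaller joint travel"
    q0=np.array(bot.get_joint_positions()); best=None
    for k in (0,np.pi):
        q=bot.inverse_kinematics(p,down(a+k))
        if q is not None:
            c=np.abs(np.array(q)-q0).max()
            if best is None or c<best[0]: best=(c,k)
    bot.move_to(p,down(a+best[1]))
E
python3 - <<'E'
from h import *
w1=np.load("w1.npy",allow_pickle=True);w2=np.load("w2.npy",allow_pickle=True)
print("fit bore",unproj(w1,[(337,27)],.024),"pist bore",unproj(w1,[(343,181)],.020))
print("tray corners",unproj(w1,[(241,229),(381,216)],.017))
print("piston top",unproj(w2,[(224.5,260)],.014),"ring top",unproj(w2,[(209,180)],.042))
print("cap corners mean",unproj(w2,[(272,26),(322,33),(317,81),(269,78)],.012).mean(0))
print("rod ends",unproj(w1,[(268,257),(299,325)],.008), "coil",unproj(w1,[(325,350),(340,345)],.05))
# coil triangulation: low edge
s,d=cam("scene"),cam("side")
for uv in ((385,282),(360,265)): print([unproj(s,[uv],z)[0].round(2).tolist() for z in (0,.1,.2,.3)])
im=cv2.hconcat([cv2.resize(cv2.imread("pics/side0.png")[30:180,210:340],(520,600)),cv2.resize(cv2.imread("pics/w1.png")[240:384,200:440][:,:],(280,168)).copy() if 0 else np.zeros((600,1,3),np.uint8)])
cv2.imwrite("pics/c3.png",im)
for n in("piston","end_cap","fitting_straight"):
    print(n,[(d['conf'],d['pixels'].sum(),cv2.minAreaRect(np.argwhere(d['pixels'])[:,::-1].astype(np.float32))) for d in bot.masks_of("wrist",n)])
E
```

```text
fit bore [[ 0.58422489 -0.05730561  0.024     ]] pist bore [[ 0.60711053 -0.23473015  0.02      ]]
tray corners [[ 0.47542599 -0.30452421  0.017     ]
 [ 0.66415936 -0.28512192  0.017     ]]
piston top [[0.43035416 0.17318283 0.014     ]] ring top [[0.41963531 0.30193417 0.042     ]]
cap corners mean [0.52111467 0.44305157 0.012     ]
rod ends [[ 0.51297557 -0.35396692  0.008     ]
 [ 0.56372734 -0.47880435  0.008     ]] coil [[ 0.59733836 -0.48626014  0.05      ]
 [ 0.61859175 -0.47679655  0.05      ]]
[[0.63, -0.53, 0.0], [0.57, -0.56, 0.1], [0.51, -0.6, 0.2], [0.44, -0.63, 0.3]]
[[0.61, -0.43, 0.0], [0.55, -0.47, 0.1], [0.49, -0.51, 0.2], [0.42, -0.55, 0.3]]
piston [(0.73, np.int64(587), ((224.00001525878906, 258.5000305175781), (27.280029296875, 25.93838882446289), 26.56505012512207))]
end_cap [(0.88, np.int64(2471), ((294.83868408203125, 53.73138427734375), (49.44120407104492, 51.84830856323242), 6.581944942474365)), (0.64, np.int64(2064), ((141.5, 132.0), (49.19349670410156, 44.274147033691406), 26.56505012512207))]
fitting_straight [(0.48, np.int64(181), ((210.23074340820312, 177.15383911132812), (11.094003677368164, 18.859806060791016), 33.6900634765625))]
```

View pics/c3.png

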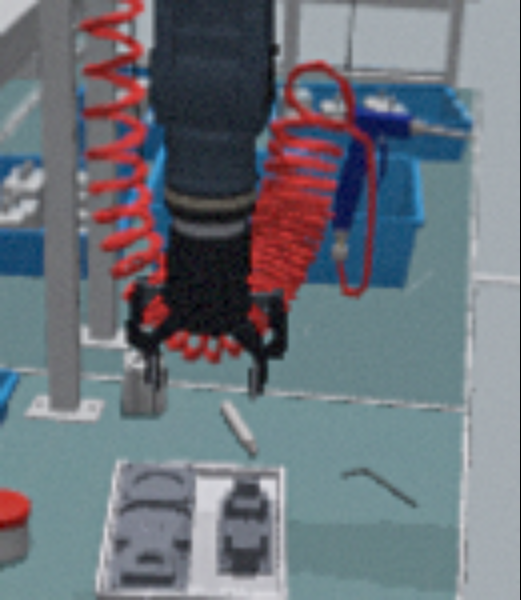

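Run:
```python
from h import *
s,d=cam("scene"),cam("side")
def tri(a,b):
    P=[]
    for c,uv in((s,a),(d,b)):
        K,k,R,t=c; P.append((np.c_[R,t],cv2.undistortPoints(np.array([[uv]],float),K,np.array([k,0,0,0.])).reshape(2,1)))
    X=cv2.triangulatePoints(P[0][0],P[1][0],P[0][1],P[1][1]).ravel();X=X[:3]/X[3]
    return X.round(3),proj(s,X).round(0),proj(d,X).round(0)
print(tri((385,284),(261,119)),tri((372,280),(261,119)))
for z in(.0,.1,.2,.3): print(z,unproj(d,[(261,119),(275,105),(248,112)],z).round(2).tolist())
_,im=shot("side","side1")
print(bot.get_joint_positions())
cv2.imwrite("pics/c4.png",cv2.resize(im[30:180,200:350],(600,600)))
```

```text
(array([ 0.604, -0.55 ,  0.038]), array([[385., 284.]]), array([[261., 119.]])) (array([ 0.588, -0.515,  0.047]), array([[375., 277.]]), array([[263., 121.]]))
0.0 [[0.62, -0.64, -0.0], [0.57, -0.86, 0.0], [0.7, -0.72, -0.0]]
0.1 [[0.58, -0.41, 0.1], [0.54, -0.6, 0.1], [0.66, -0.48, 0.1]]
0.2 [[0.55, -0.18, 0.2], [0.51, -0.35, 0.2], [0.62, -0.25, 0.2]]
0.3 [[0.52, 0.04, 0.3], [0.49, -0.1, 0.3], [0.58, -0.01, 0.3]]
[ 6.02376066e-01  3.33827802e-01  1.69141284e-01  1.40611783e+00
 -2.79413672e-06  2.17308882e+00]
```

View pics/c4.png

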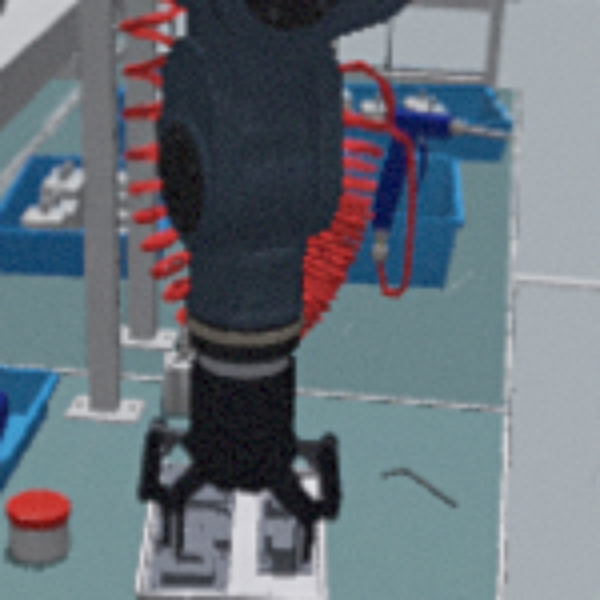

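The coil hangs low near (0.60,-0.53), so I'll look at the rod from the robot side before descending.

Run:
```python
from h import *
bot.set_gripper(.040,40)
bot.move_to((.48,-.40,.22),down(np.pi/2)); bot.sleep(.2)
cm,im=shot("wrist","w3"); np.save("w3.npy",np.array(cm,dtype=object),allow_pickle=True)
for d in bot.masks_of("wrist","rod_short"):
    print(d['conf'],cv2.minAreaRect(np.argwhere(d['pixels'])[:,::-1].astype(np.float32)))
    p=np.argwhere(d['pixels'])[:,::-1]; X=unproj(cm,p,.009)[:,:2]; c=X.mean(0); u=np.linalg.svd(X-c,full_matrices=False)[2][0]; s=(X-c)@u
    print("mid",c+u*(s.max()+s.min())/2,"len",np.ptp(s),"dir",u)
print(bot.get_time())
```

```text
0.76 ((247.12423706054688, 202.30178833007812), (13.163064002990723, 102.14973449707031), 67.61986541748047)
mid [ 0.53735298 -0.41526964] len 0.12904509084914573 dir [ 0.40189255 -0.91568684]
9.3333
```

View pics/w3.png

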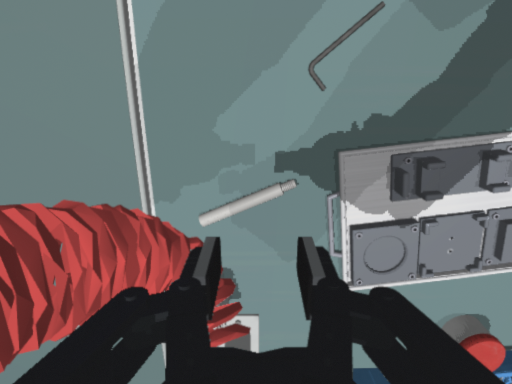

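Run:
```python
from h import *
w=np.load("w3.npy",allow_pickle=True);s=cam("scene")
for z in(.05,.1,.15,.2,.25): print(z,unproj(w,[(200,240),(240,290),(150,210),(60,203)],z)[:,:2].round(3).tolist(),'scene',unproj(s,[(358,262),(362,245),(372,280)],z)[:,:2].round(3).tolist())
```

```text
0.05 [[0.567, -0.467], [0.636, -0.422], [0.53, -0.52], [0.522, -0.621]] scene [[0.58, -0.435], [0.644, -0.387], [0.57, -0.517]]
0.1 [[0.539, -0.456], [0.597, -0.419], [0.508, -0.501], [0.501, -0.586]] scene [[0.549, -0.456], [0.61, -0.41], [0.54, -0.535]]
0.15 [[0.512, -0.445], [0.559, -0.415], [0.486, -0.482], [0.481, -0.55]] scene [[0.519, -0.477], [0.577, -0.433], [0.509, -0.553]]
0.2 [[0.484, -0.434], [0.52, -0.411], [0.465, -0.462], [0.461, -0.515]] scene [[0.488, -0.498], [0.544, -0.456], [0.479, -0.57]]
0.25 [[0.456, -0.424], [0.481, -0.408], [0.443, -0.443], [0.44, -0.479]] scene [[0.458, -0.519], [0.511, -0.479], [0.449, -0.588]]
```

The mask gives a rod length of 129 mm, so this is the short one. The hose coil overhangs its far end at about z 0.1. I'll grip 12 mm toward the thread and lean the tool 12° away from the coil.

```bash
cat >> h.py <<'E'
def lean(a,t):
    "jaws along angle a, gripper body leaning by t towards e = a+90deg"
    y=np.array([np.cos(a),np.sin(a),0]); e=np.array([-np.sin(a),np.cos(a),0])
    z=-np.cos(t)*np.array([0,0,1.])-np.sin(t)*e; return np.c_[np.cross(y,z),y,z]
E
python3 - <<'E'
from h import *
a=np.arctan2(.402,.916); t=np.radians(12); R=lean(a,t); e=np.array([-np.sin(a),np.cos(a),0])
g=np.array([.5374,-.4153,0])+.012*e
back=-R[:,2]
bot.set_gripper(.036,60)
bot.move_to(g+back*.17,R)
hit=bot.move_l(g+back*.022,v=.12,stop_force=8); print("hit1",hit,bot.get_eef_pos())
if not hit:
    hit=bot.move_l(g-back*.008,v=.02,stop_force=5); p=np.array(bot.get_eef_pos()); print("hit2",hit,p)
    bot.move_l(p+[0,0,.002],v=.03)
    bot.set_gripper(0,60); print("open",bot.get_opening(),bot.get_ft_force(),bot.get_eef_pos())
    np.save("rodgrip.npy",bot.get_eef_pos())
    bot.move_l(np.array(bot.get_eef_pos())+back*.12+e*.03,v=.12)
    print("open",bot.get_opening(),bot.get_ft_force())
print(bot.get_time()); shot("side","s2")
E
```

```text
hit1 False [ 0.53116706 -0.40034491  0.02236022]
hit2 True [ 5.32508987e-01 -4.04128279e-01  4.65784621e-04]
open 0.014135172863978139 [-0.20313985  0.75015453  1.98136419] [ 0.5325742  -0.40404583  0.00245149]
open 0.014284844431295012 [-0.76338459 -0.26516121 -2.37520231]
14.925
```

```bash
cat >> h.py <<'E'
YAW=np.radians(6); N=np.array([-np.sin(YAW),np.cos(YAW),0]); X=np.array([np.cos(YAW),np.sin(YAW),0])
CAP=np.array([.596,-.1465,0]); FIT=CAP+.09*N; PIS=CAP-.09*N; ROD=CAP-.1*X+np.array([.0005,.0005,0])
def lower(p,zseat,v=.02,over=.004):
    "p: TCP xy, zseat: expected TCP z when seated"
    p=np.array(p,float); p[2]=zseat+.012; bot.move_l(p,v=.12)
    p[2]=zseat-over; h=bot.move_l(p,v=v,stop_force=3.5)
    print("contact",h,"dz mm",(bot.get_eef_pos()[2]-zseat)*1e3)
E
python3 - <<'E'
from h import *
R=lean(YAW,np.radians(12)); zg=np.load("rodgrip.npy")[2]
p=ROD+.012*N
bot.move_to(p+[0,0,.10],R)
cm,im=shot("wrist","w4")
lower(p,zg+.024)
bot.set_gripper(.030); bot.sleep(.2)
q=np.array(bot.get_eef_pos()); bot.move_l(q-R[:,2]*.14,v=.2)
bot.set_gripper(.07,40)
bot.move_to(CAP+[-.03,-.05,.22],down(0)); bot.sleep(.2)
cm,im=shot("wrist","w5"); print(bot.get_time())
for n in("rod_short","nest_rod","nest_cap","nest_piston","nest_fitting"):
    print(n,[(d['conf'],unproj(cm,[d['point']],.024 if n[0]=='r' else .004)[0,:2].round(3)) for d in bot.place_of("wrist",n)][:2])
print(ROD,CAP,PIS,FIT)
E
```

```text
contact True dz mm -0.03502305941352826
19.7917
rod_short [(0.69, array([ 0.498, -0.155]))]
nest_rod [(0.73, array([ 0.587, -0.054])), (0.64, array([ 0.497, -0.154]))]
nest_cap [(0.56, array([ 0.594, -0.145]))]
nest_piston [(0.59, array([ 0.602, -0.234]))]
nest_fitting [(0.61, array([ 0.584, -0.056])), (0.52, array([ 0.5  , -0.154]))]
[ 0.49704781 -0.15645285  0.        ] [ 0.596  -0.1465  0.    ] [ 0.60540756 -0.23600697  0.        ] [ 0.58659244 -0.05699303  0.        ]
```

View pics/w5.png

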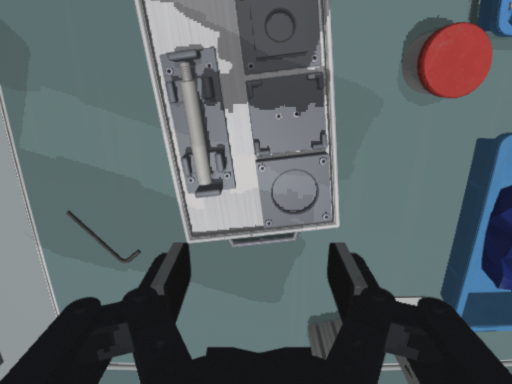

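The rod is seated in both saddles, running from (187,62) to (206,186). Next is the cap.

```bash
sed -i 's/CAP=np.array(\[.596,-.1465,0\])/CAP=np.array([.595,-.146,0])/' h.py
python3 - <<'E'
from h import *
g=np.array([.5215,.4425,0])
fmove(g+[0,0,.15],np.radians(84))
bot.move_l(g+[0,0,.025],v=.12,stop_force=8)
h=bot.move_l(g+[0,0,-.014],v=.02,stop_force=4); zc=bot.get_eef_pos()[2]; print("contact",h,zc)
z=.005+.64*min(zc,0); bot.move_l(g+[0,0,z],v=.03)
bot.set_gripper(0,50); w=bot.get_opening(); p=np.array(bot.get_eef_pos()); print("open",w,p,bot.get_ft_force())
if .05<w<.06:
    zg=p[2]; bot.move_l(p+[0,0,.2],v=.2); print(bot.get_opening(),bot.get_ft_force())
    fmove(CAP+[0,0,.16],YAW); print(bot.get_opening())
    shot("wrist","w6")
    lower(CAP,zg+.012)
    bot.set_gripper(.064); bot.sleep(.2); q=np.array(bot.get_eef_pos()); bot.move_l(q+[0,0,.15],v=.2)
    bot.sleep(.1); shot("wrist","w7")
print(bot.get_time())
E
```

```text
contact True -0.007618026302493034
open 0.05432468750098206 [5.21586579e-01 4.42590905e-01 4.53479372e-04] [-0.33808548 -0.68274233  4.21751413]
0.05464650090513595 [-0.17048547  0.07983018 -1.72566258]
0.05443646434987641
contact True dz mm -0.05992954611430332
32.45
```

Cap contact came exactly at seat height. The piston (TCP 5 mm) and then the fitting come next; I'll check everything in pictures afterwards.

Run:
```python
from h import *
g=np.array([.430,.1725,0])
bot.set_gripper(.056,40)
fmove(g+[0,0,.15],YAW)
bot.move_l(g+[0,0,.03],v=.12,stop_force=8)
h=bot.move_l(g+[0,0,.005],v=.04,stop_force=5); print("hit",h)
if not h:
    bot.set_gripper(0,40); w=bot.get_opening(); p=np.array(bot.get_eef_pos()); print("open",w,p,bot.get_ft_force())
    if .034<w<.043:
        bot.move_l(p+[0,0,.15],v=.2); print(bot.get_opening(),bot.get_ft_force())
        fmove(PIS+[0,0,.12],YAW)
        lower(PIS,p[2]+.014)
        bot.set_gripper(.052); bot.sleep(.2); q=np.array(bot.get_eef_pos()); bot.move_l(q+[0,0,.15],v=.2)
        fmove((.42,.24,.22),0); bot.sleep(.2); cm,_=shot("wrist","w8")
        for d in bot.place_of("wrist","fitting_straight"): print(d['conf'],d['point'],unproj(cm,[d['point']],0))
        for d in bot.masks_of("wrist","fitting_straight"): print(d['conf'],d['box'])
        for z in(0,.042): print(proj(cm,[.418,.303,z]))
print(bot.get_time())
a,b=[cv2.imread(f"pics/{n}.png") for n in("w7","w8")]
cv2.imwrite("pics/c5.png",np.vstack([cv2.resize(a,(400,300)),cv2.resize(b,(400,300))]))
```

```text
hit False
open 0.036753658592958885 [0.43022085 0.17257642 0.00552444] [-2.24203869 -0.4740833   4.69291876]
0.0365616464830705 [-0.4066404   0.70116057 -0.44500852]
contact True dz mm 0.07114124994452714
0.72 [258.3, 100.9] [[0.41898939 0.30278573 0.        ]]
0.54 [250.2, 94.9, 15.4, 17.1]
[[257.4321364  100.70754249]]
[[257.26679805 103.22954473]]
43.9083
```

View pics/c5.png

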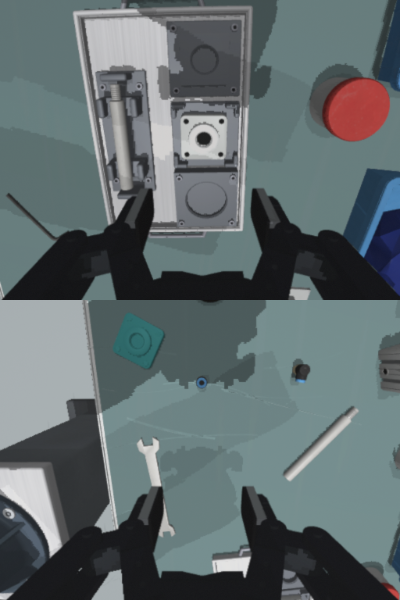

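In the picture the cap sits square between its locators at (202,138), and the piston has been picked up from the bench. The straight fitting at (258,102) is seen from above, at (0.419,0.3025).

Run:
```python
from h import *
g=np.array([.4188,.3026,0])
bot.set_gripper(.036,25)
fmove(g+[0,0,.13],YAW)
bot.move_l(g+[0,0,.055],v=.12,stop_force=8)
h=bot.move_l(g+[0,0,.015],v=.05,stop_force=4); print("hit",h)
if not h:
    bot.set_gripper(0,25); w=bot.get_opening(); p=np.array(bot.get_eef_pos()); print("open",w,p)
    if .010<w<.018:
        bot.move_l(p+[0,0,.15],v=.15); print(bot.get_opening(),bot.get_ft_force())
        fmove(FIT+[0,0,.12],YAW)
        lower(FIT,p[2]+.014)
        bot.set_gripper(.030); bot.sleep(.2); q=np.array(bot.get_eef_pos()); bot.move_l(q+[0,0,.15],v=.15)
        bot.set_gripper(.07); fmove(CAP+[-.03,.05,.24],0); bot.sleep(.2); cm,im=shot("wrist","w9")
        for n,z in dict(rod_short=.024,end_cap=.012,piston=.014,fitting_straight=.014).items():
            print(n,[(d['conf'],unproj(cm,[d['point']],z)[0,:2].round(3)) for d in bot.place_of("wrist",n)][:2])
        print(ROD,CAP,PIS,FIT)
        cv2.imwrite("pics/c6.png",cv2.resize(im[60:330,110:400],(640,596),interpolation=2))
print(bot.get_time())
```

```text
hit False
open 0.013715996555330907 [0.41905285 0.30278229 0.01534337]
0.013285903719937167 [-0.95263697 -0.13785775 -0.61965181]
contact True dz mm -0.03329668957638768
rod_short [(0.48, array([ 0.591, -0.142]))]
end_cap [(0.64, array([ 0.592, -0.151]))]
piston [(0.84, array([ 0.605, -0.239]))]
fitting_straight [(0.6, array([ 0.587, -0.058]))]
[ 0.49604781 -0.15595285  0.        ] [ 0.595 -0.146  0.   ] [ 0.60440756 -0.23550697  0.        ] [ 0.58559244 -0.05649303  0.        ]
53.7833
```

View pics/c6.png

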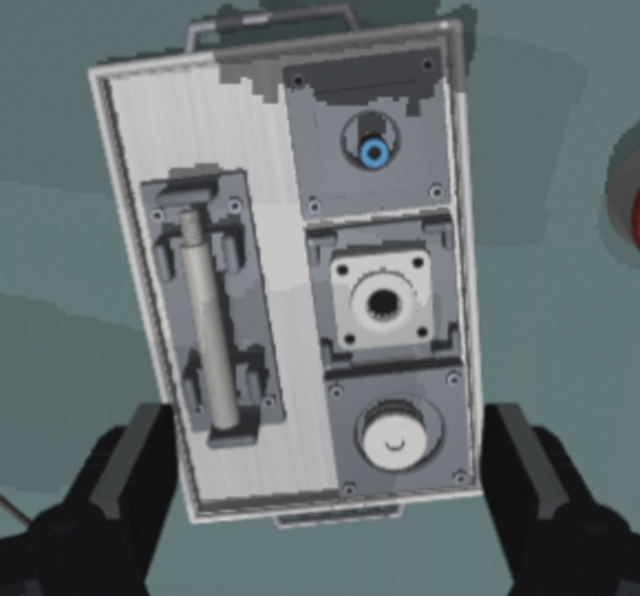

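All four parts are in their nests. Each touched down within 0.1 mm of seat height, so nothing is perched on a rim.

Run:
```python
from station import bot
bot.sign_off(); print(bot.get_time())
```

```text
the job is handed in; nothing more can be done
the job is handed in; nothing more can be done
```

The kit is made up and handed in. The short rod, end cap, piston and straight fitting were set into their nests in that order by about 54 s, within the 109 s limit.

- **Identification:** The short rod measured 129 mm by mask, against about 149 mm for the other. The piston was the 39 mm grey disc. The 57 mm black ring was not the piston and was left alone.
- **Working round the hose:** The hose coil overhung one end of the rod, so I gripped 12 mm toward the thread with the tool leaned 12° away. Nothing was touched on the way in.
- **Seating:** All four parts made contact within 0.1 mm of the expected seat height. The last picture shows each inside its nest, upright, with the cap's boss up and the gripper clear.
- **Left in place:** I never reached for the long rod, the elbow fitting or the coloured caps. The long rod and elbow were last seen undisturbed before the final pick, and I took no later picture of that area.
- **Disagreements:** In the last picture the network reported the short rod at the cap nest (confidence 0.48). The picture itself, and an earlier reading, show it in the rod nest. It also put the cap about 5 mm off its nest centre, though the cap looks square and central in the picture.

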